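# Dip the scoop and hold it level

## Task

Draw the small measuring scoop out of its angled holder, dip the front of its cup well below the rim of the open pot (not the lidded jar), then lift it, turn it level with the cup's open side up, and finish holding it still like that in the gripper, at least 15 cm above the bench: do not put it down or let go. Do not shove or tip the pot, and leave the jar, the brass stub and the mirror where they are.

Things in the scene. Friction and masses are not known exactly. Their poses are not given: they have to be found in the camera images.
- scoop: Scoop, 160 mm long, 80 g: black flat-sided handle (98 long, 16 wide, 14 high), steel shaft, open steel box cup in front (28 x 16 x 14). Origin: grip point, on the handle's centre line, 40 mm from its rear end. x runs along the scoop to the cup, y across, z out of the cup's open side. Starts in the holder, x sloping 45 deg down and away from the robot, the handle's rear 80 mm sticking out.
- scoop_tip (a point): Lower front edge of the scoop's cup, mid width: at x +120, y 0, z -7 mm in the scoop's frame; axes as the scoop.
- holder: Holder fixed to the bench: aluminium base plate 120 x 70 x 12 mm with a square sleeve sloping at 45 deg, its open mouth up and towards the robot (holder -x), its lower end closed. Bore 80 mm long, 19 wide, 17 high (3 mm play around the scoop); walls 4 mm. The scoop is pulled out along its own -x. Origin: centre of the plate's underside; z up.
- holder_end (a point): Centre of the closed lower end of the bore, 30 mm above the bench; the cup's front stands here at the start. Axes as the holder.
- holder_mouth (a point): Centre of the mouth of the sleeve, 87 mm above the bench; axes as the holder.
- pot: Small open steel pot, loose, about 300 g: 68 mm across its rim outside, 45 mm high, walls 3 mm, floor about 5 mm thick, a little narrower at the foot. Origin: centre of its underside; z up.
- jar: Closed steel jar with a lid, 68 mm across, 62 mm high, loose; a bystander. It and the pot may stand in each other's places. Origin: centre of its underside; z up.
- stub: Brass sample stub, a spool shape 36 mm across, 31 mm high, loose; a bystander. Origin: centre of its underside; z up.
- mirror: Small mirror in a black square mount on a steel post with a round foot, 84 mm high, 36 mm wide, loose; a bystander. Origin: centre of its underside; z up.
Mind the look-alikes: they are no part of the job. What is meant by the scoop is not brown, and is the smaller of those in its own colour.

How it is judged:
By the outcome, as a careful person would: the job done as asked, in the order asked, and still so for the second after the job is handed in, while the arm keeps its last pose, push and grip.
It also fails if it takes over 43 s, if anything falls off the work surface, if the arm or the gripper's body presses on something with over 40 N, if the wrist force passes 120 N, or if a joint passes its speed limit or range.

## Robot

A 6-joint arm with a two-finger parallel gripper is mounted at the origin on the work surface. World frame = base frame: x ahead of the robot, y to its left, z up, the work surface at z = 0. Lengths are in m, angles in rad, forces in N, time in s.
With the tool pointing down it reaches from about 0.425 to 0.95 m from the base axis. Payload 3.5 kg.
Tool frame: the origin (TCP) lies on the centre line of the jaws, within the pads' length; the fingertips stand 19 mm ahead of it and the grasp point (between the pads) is the TCP; z points along the fingers, y is the line along which they close (so a half turn about z gives the same grasp; the last joint's range is limited). The gripper opens to 85 mm and grips with 20 to 120 N. Pads are 22 mm wide; open, the fingers measure 114 mm over their backs; the gripper's body (76 mm by 85 mm) begins 54 mm behind the grasp point. The pads swing forward as they close: fully open they stand 13 mm farther back than shut.
Start: joints at [1.156, 0.286, 1.577, -0, 1.279, -0.15], TCP at [0.177, 0.651, 0.211] pointing down, gripper open.
Joint ranges: [-2.77, 2.77], [-0.9, 2.22], [0.21, 2.48], [-1.53, 4.67], [0.24, 2.81], [-2.84, 2.84]. Speed limits (rad/s): [2.79, 2.79, 3.14, 3.14, 3.14, 3.14].

## Interface

Orientations are given as a unit quaternion [x, y, z, w].
In Python, from plant import ctrl, imaging gives the robot as it stands. The module is installed in compiled form; this text tells all that it offers.
- The arm moves only by the shell command python3 -m handwheel 'ROWS' [OPENING] [FORCE]. ROWS is JSON, one flat list of numbers, 6 for each row, row after row: the shift along the world's x, y, z in units of 150 mm (1.0 is 150 mm), then the turn, a rotation vector about the world's x, y, z in units of 90 degrees (1.0 is 90 degrees). In form: [tx, ty, tz, rx, ry, rz, tx, ty, tz, rx, ry, rz, ...]. A call has 1 to 5 rows; each row shifts and turns the commanded pose from where the row before left it; what a row does not reach is not made up. A row lasts 1/12 s, in which the tool goes at most 41.7 mm and 7.16 degrees, less where a joint would pass 70% of its speed; a pose out of reach is approached as far as the arm can. A call with a number of a shift or a turn outside -1 to 1 is refused whole. A call with a gripper value outside its range is refused whole. OPENING is the opening, from 0 (shut) to 1 (fully open), set as the call begins (- or left out, the last holds). The fingers move at their own pace and stop on an object; FORCE is the grip in N (left out, the last holds). Time passes only in rows, so rows that do not move let the fingers close. It gives the time, the measured TCP pose, the force, the opening and the grip force at its end, in the units of the state.
- ctrl.get_state(): the state, without advancing time (a new reading comes with each control period).
- imaging.read_camera(name): name is "scene" or "top" or "wrist"; returns (picture, depth): 400x640x3 uint8, blue, green, red; 400x640 float32, m along the optical axis (not along the pixel's ray), 0 where there is no reading.
- imaging.get_calibration(name): a dict with "fovy" (degrees; the focal length in pixels is half the picture's height over the tangent of half this angle, whatever the lens; pixels are square), "cx", "cy" (the principal point, pixels), "distortion" ([k1, k2, p1, p2, k3] as OpenCV has them; the pictures are not rectified), "R" (3x3) and "t" (3): a world point X has camera coordinates R X + t. Camera axes: x right, y down, z forward; pixel columns grow to the right and rows downward; lengths in m; the calibration is good to about 2 mm. A picture is of the moment at which its call begins: read the wrist's pose just before it. get_calibration takes no time and is no camera call; for the wrist camera it gives the pose at the moment of the call.
- ctrl.sign_off(): hands the job in; it is judged then, once.
The state is a dict: "time": time; "qpos": joint angles; "dq": joint speeds; "joint_efforts": joint torques, N m; "eef_pos": TCP position; "tcp_rot": TCP orientation; "contact_force": force on the tool from outside, world axes, zero at the start; "wrist_torque": the same for the moment, N m; "opening": opening from 0.0 (shut) to 1.0 (fully open); "finger_force": force on a finger pad.
Only numpy, scipy, OpenCV 4.12 (cv2) and the standard library are available. Lean on these libraries where they do the work, as an engineer would, in place of code of your own. Each camera call takes 0.05 s, during which the arm holds its last target. There are 200 camera calls.

## Working session

There is one attempt and no reset: what is moved stays moved. The work goes in short steps, Python scripts to look and compute and a shell command to move; the robot and the scene stay as the last step left them, time stands still between calls to the robot, and variables do not carry over. Pictures are saved under pics/ and viewed, at most 10 in all, crops included, and the job is handed in when it is done.

```bash
mkdir -p pics
cat > h.py <<'E'
import numpy as np,cv2,json
from plant import ctrl,imaging
def K(c):
    f=200/np.tan(np.radians(c['fovy'])/2); return np.array([[f,0,c['cx']],[0,f,c['cy']],[0,0,1.]])
def ray(c,u,v):
    p=cv2.undistortPoints(np.array([[[u,v]]],float),K(c),np.array(c['distortion'],float))[0,0]
    R=np.array(c['R']);t=np.array(c['t']); d=R.T@np.array([p[0],p[1],1.]); return -R.T@t,d
def dep(c,u,v,z):
    o,d=ray(c,u,v); return o+z*d
def atz(c,u,v,h):
    o,d=ray(c,u,v); return o+d*(h-o[2])/d[2]
def proj(c,X):
    r=cv2.Rodrigues(np.array(c['R'],float))[0]
    return cv2.projectPoints(np.array(X,float).reshape(-1,1,3),r,np.array(c['t'],float),K(c),np.array(c['distortion'],float))[0][:,0]
def snap(n,tag):
    c=imaging.get_calibration(n); im,d=imaging.read_camera(n)
    c={k:np.array(v).tolist() for k,v in c.items()}
    json.dump(c,open(f'{tag}.json','w')); np.save(tag+'_d.npy',d); cv2.imwrite(f'pics/{tag}.png',im); return c,im,d
def load(tag): return json.load(open(tag+'.json')),cv2.imread(f'pics/{tag}.png'),np.load(tag+'_d.npy')
E
python3 - <<'E'
from h import *
print(ctrl.get_state())
for n in('scene','top','wrist'):
    c,im,d=snap(n,n+'0'); print(n,c['fovy'],c['distortion'],(d>0).mean())
E
```

```text
{'time': 0.0, 'qpos': array([ 1.15597129e+00,  2.87193367e-01,  1.57821960e+00,  2.16223076e-05,
        1.27863028e+00, -1.50023290e-01]), 'dq': array([ 0.0001161 , -0.00070779,  0.00094173, -0.00010906, -0.00049729,
        0.00034539]), 'joint_efforts': array([ 3.34668875e-04, -4.05992317e+01, -2.92618418e+01, -2.08901160e-04,
        6.06178233e-03, -1.66213539e-05]), 'eef_pos': array([0.17634216, 0.65079954, 0.20910573]), 'tcp_rot': array([ 1.32017382e-01,  9.91246644e-01, -1.17386764e-03, -3.51409919e-04]), 'contact_force': array([-0.68233566, -0.43326235,  0.52153166]), 'wrist_torque': array([0.00208491, 0.00327534, 0.02272524]), 'finger_force': 0.0, 'opening': 0.995631911077878}
scene 46.70797564073061 [0.030353128985155898, 0.0, 0.0, 0.0, 0.0] 0.996
top 55.78970002620485 [-0.08319403396992339, 0.0, 0.0, 0.0, 0.0] 0.9958671875
wrist 59.44823552798139 [-0.02624983237343628, 0.0, 0.0, 0.0, 0.0] 0.9960390625
```

View pics/top0.png

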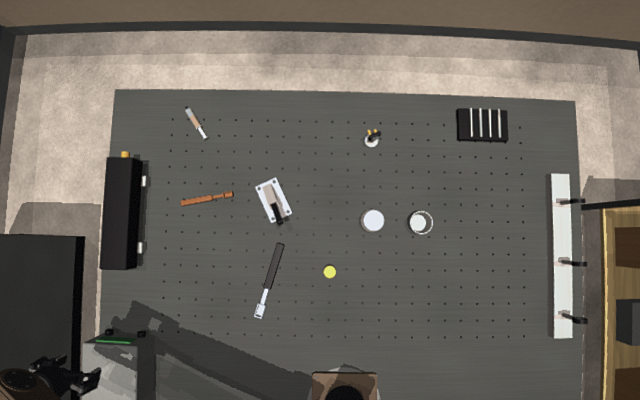

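View pics/scene0.png

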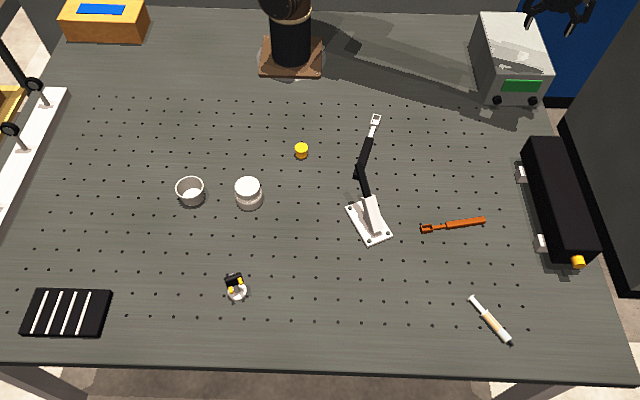

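Scoop candidates in the top view are: the black one in the holder (277,213), a larger black one lying on the bench (270,280), a brown one (207,199), and a tan tool (195,123). The one in the holder fits, being black and the smaller of the black pair. I'll confirm it in an enlarged crop.

Run:
```python
from h import *
c,im,d=load('top0'); a=cv2.resize(im[165:325,235:315],None,fx=3.6,fy=3.6,interpolation=cv2.INTER_CUBIC)
c2,im2,d2=load('scene0'); b=cv2.resize(im2[105:255,335:405],None,fx=3.84,fy=3.84,interpolation=cv2.INTER_CUBIC)
b=cv2.resize(b,(int(b.shape[1]*576/b.shape[0]),576)); cv2.imwrite('pics/crop1.png',np.hstack([a[:576],b]))
for n,u,v in[('pot',421,223),('jar',373,220),('stub',330,272),('mirror',372,140),('holder',273,201),('rear',281,221),('mouth',275,207)]:
    print(n,dep(c,u,v,d[v,u]).round(4))
for n,u,v in[('pot',190,198),('jar',248,184),('rear',357,172),('shaftmid',362,184),('mouth',369,199)]:
    print('s',n,dep(c2,u,v,d2[v,u]).round(4))
```

```text
pot [ 0.5411 -0.2255  0.0023]
jar [ 0.546  -0.0688  0.0678]
stub [0.3936 0.0496 0.0343]
mirror [ 0.7785 -0.0649  0.0649]
holder [0.5924 0.2142 0.0943]
rear [0.5365 0.1857 0.1462]
mouth [0.5754 0.2073 0.1019]
s pot [ 0.5738 -0.207   0.0402]
s jar [ 0.5463 -0.0679  0.0672]
s rear [0.5478 0.1869 0.1297]
s shaftmid [0.5682 0.1993 0.112 ]
s mouth [0.5949 0.2165 0.0915]
```

View pics/crop1.png

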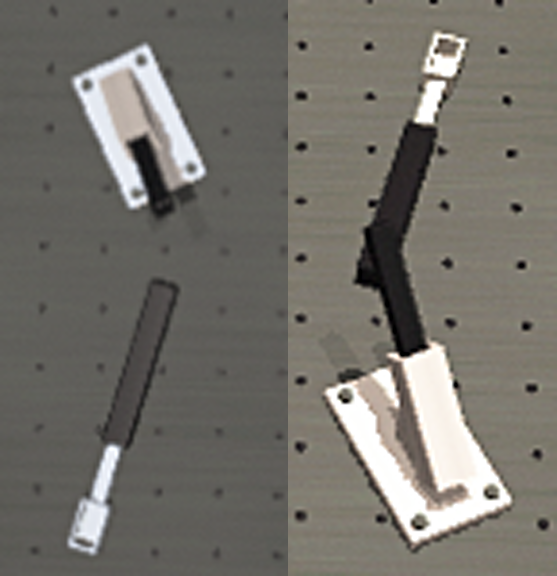

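The crop shows the smaller black handle sticking out of the sleeve at about top (277,215). The larger black scoop lies separately on the bench. Next I'll get precise holder, scoop and pot geometry.

```bash
cat > cloud.py <<'E'
from h import *
def cloud(tag):
    c,im,d=load(tag); v,u=np.mgrid[0:400,0:640]
    p=cv2.undistortPoints(np.stack([u,v],-1).reshape(-1,1,2).astype(float),K(c),np.array(c['distortion']))[:,0]
    z=d.reshape(-1); X=np.c_[p*z[:,None],z]; R=np.array(c['R']); return ((X-np.array(c['t']))@R).reshape(400,640,3),im
E
python3 - <<'E'
from cloud import *
c,_,_=load('top0')
q=np.array([atz(c,*p,0.012)[:2] for p in[(255.3,187.2),(276.7,177.5),(292.5,214.4),(271.1,223.3)]])
print('plate',q.round(4).tolist(),q.mean(0).round(4))
e=(q[0]+q[1]-q[2]-q[3]);print('yaw',np.degrees(np.arctan2(e[1],e[0])))
for t in('top0','scene0'):
    X,im=cloud(t); cen=np.array([.57,.2])
    near=(np.hypot(X[...,0]-.55,X[...,1]-.195)<.1)
    m=near&(im.max(-1)<60)&(X[...,2]>.085)
    P=X[m]; mu=P.mean(0); w=np.linalg.svd(P-mu)[2][0]; s=(P-mu)@w
    print(t,'handle',len(P),mu.round(4),w.round(3),s.min(),s.max(),P[P[:,2].argmax()].round(4), 'hyaw',np.degrees(np.arctan2(w[1],w[0])))
    m=near&(im.min(-1)>110)&(X[...,2]>.04)
    P=X[m]; mu=P.mean(0);sv=np.linalg.svd(P-mu); print(' sleeve',len(P),mu.round(4),sv[2].round(3).tolist())
    for nm,cc,zlo in(('pot',(.555,-.217),.036),('jar',(.546,-.07),.05),('stub',(.39,.05),.02)):
        P=X[(np.hypot(X[...,0]-cc[0],X[...,1]-cc[1])<.06)&(X[...,2]>zlo)]
        if len(P): print(' ',nm,len(P),P.min(0).round(4),P.max(0).round(4),((P.min(0)+P.max(0))/2).round(4))
E
```

```text
plate [[0.6385, 0.2782], [0.6693, 0.2145], [0.5591, 0.1639], [0.5312, 0.2271]] [0.5996 0.2209]
yaw 25.063637192474836
top0 handle 114 [0.5558 0.1994 0.1225] [-0.658 -0.325  0.68 ] -0.04517267927003973 0.03484976969475037 [0.5364 0.1908 0.1472] hyaw -153.7410065017844
 sleeve 183 [0.6077 0.2256 0.0727] [[-0.683, -0.345, 0.644], [0.406, -0.912, -0.058], [0.607, 0.222, 0.763]]
  pot 110 [ 0.5111 -0.2473  0.0363] [ 0.5755 -0.1801  0.0497] [ 0.5433 -0.2137  0.043 ]
  jar 330 [ 0.5176 -0.0987  0.051 ] [ 0.575  -0.042   0.0678] [ 0.5463 -0.0703  0.0594]
  stub 120 [0.3785 0.0348 0.0244] [0.4108 0.067  0.0367] [0.3947 0.0509 0.0306]
scene0 handle 273 [0.5606 0.1998 0.1189] [ 0.645  0.304 -0.701] -0.038705650962436076 0.041603590648377736 [0.5353 0.1946 0.1471] hyaw 25.272092496477146
 sleeve 386 [0.6141 0.2275 0.07  ] [[0.646, 0.329, -0.689], [-0.4, 0.914, 0.062], [0.65, 0.236, 0.722]]
  pot 212 [ 0.5097 -0.2501  0.0361] [ 0.5771 -0.1793  0.0484] [ 0.5434 -0.2147  0.0422]
  jar 456 [ 0.5191 -0.0997  0.05  ] [ 0.5786 -0.0416  0.0676] [ 0.5489 -0.0706  0.0588]
  stub 123 [0.3752 0.035  0.0245] [0.4151 0.0675 0.0359] [0.3952 0.0512 0.0302]
```

```bash
for i in 1; do :; done
python3 -m handwheel '[0.126,-0.151,0.017,0,0,0.0225,0.126,-0.151,0.017,0,0,0.0225,0.126,-0.151,0.017,0,0,0.0225,0.126,-0.151,0.017,0,0,0.0225,0.126,-0.151,0.017,0,0,0.0225]' 0.5 40 >/dev/null
python3 -m handwheel '[0.126,-0.151,0.017,0,0,0.0225,0.126,-0.151,0.017,0,0,0.0225,0.126,-0.151,0.017,0,0,0.0225,0.126,-0.151,0.017,0,0,0.0225,0.126,-0.151,0.017,0,0,0.0225]' >/dev/null
python3 -m handwheel '[0.126,-0.151,0.017,0,0,0.0225,0.126,-0.151,0.017,0,0,0.0225,0.126,-0.151,0.017,0,0,0.0225,0.126,-0.151,0.017,0,0,0.0225]'
python3 - <<'E'
from h import *
c,im,d=snap('wrist','wrist1'); s=ctrl.get_state(); print(s['time'],s['eef_pos'],s['qpos'])
c,im,d=snap('wrist','wrist1'); print(proj(c,[[.554,.198,.1153],[.5257,.1845,.1435]]))
E
```

```text
time: 1.32
eef_pos: [0.4417, 0.333, 0.246]
tcp_rot: [-0.116, 0.993, -0.0, -0.0]
contact_force: [-0.2, 0.3, 1.1]
opening: 0.502
finger_force: 0.0
1.3667 [0.4451823  0.32971536 0.24665286] [ 0.45632819 -0.00812491  1.83791543 -0.00419193  1.31036211 -1.34307807]
[[156.32491731 253.77131923]
 [128.69620416 237.59411335]]
```

View pics/wrist1.png

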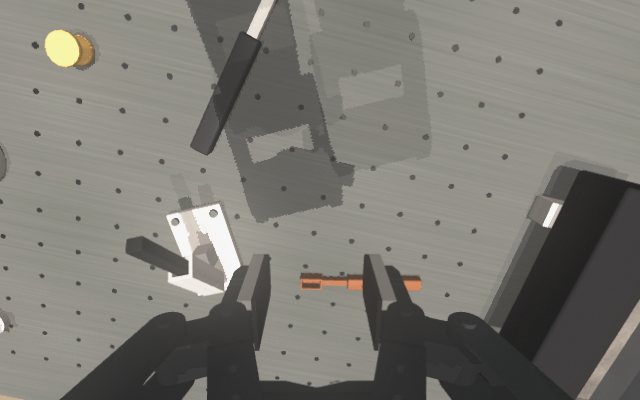

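The wrist view shows the handle from its rear at about (133,243) to the sleeve at (188,267), which agrees with my projection. I'll move above the grip point.

```bash
python3 -m handwheel '[0.142,-0.172,0,0,0,0.026,0.142,-0.172,0,0,0,0.026,0.142,-0.172,0,0,0,0.026,0.142,-0.172,0,0,0,0.026,0.142,-0.172,0,0,0,0.026]' >/dev/null
python3 -m handwheel '[0,0,0,0,0,0,0,0,0,0,0,0]'
python3 - <<'E'
from h import *
s=ctrl.get_state(); print(s['time'],s['eef_pos'],s['qpos'])
from scipy.spatial.transform import Rotation as R
print(R.from_quat(s['tcp_rot']).as_matrix().round(3))
c,im,d=snap('wrist','wrist2'); print(proj(c,[[.554,.198,.1153],[.5257,.1845,.1435]]))
E
```

```text
time: 2.0
eef_pos: [0.5479, 0.2048, 0.2456]
tcp_rot: [-0.214, 0.977, 0.0, -0.001]
contact_force: [-0.1, 0.2, -0.2]
opening: 0.5
finger_force: 0.0
2.0 [0.54792418 0.20480494 0.24555721] [ 1.84037746e-01  6.42769405e-02  1.76586620e+00  6.73497027e-04
  1.31284093e+00 -1.81806818e+00]
[[-0.908 -0.418 -0.001]
 [-0.418  0.908  0.   ]
 [ 0.001  0.001 -1.   ]]
[[306.51380375 180.86405477]
 [304.63208874 152.05150846]]
```

View pics/wrist2.png

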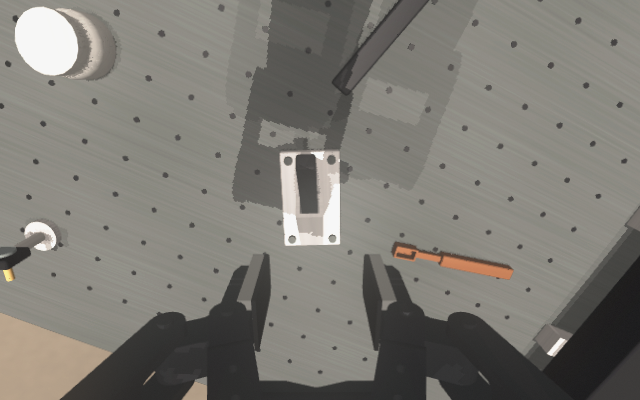

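```bash
python3 -m handwheel '[0.008,-0.009,-0.087,0,0,0,0.008,-0.009,-0.087,0,0,0,0.008,-0.009,-0.087,0,0,0,0.008,-0.009,-0.087,0,0,0,0.008,-0.009,-0.087,0,0,0]' >/dev/null
python3 -m handwheel '[0,0,-0.087,0,0,0,0,0,-0.087,0,0,0,0,0,-0.087,0,0,0,0,0,-0.087,0,0,0,0,0,-0.087,0,0,0]' >/dev/null
python3 -m handwheel '[0,0,0,0,0,0,0,0,0,0,0,0]'
python3 -c "
from h import *
snap('wrist','wrist3')"
```

```text
time: 3.05
eef_pos: [0.5531, 0.1985, 0.1145]
tcp_rot: [-0.215, 0.977, 0.0, -0.001]
contact_force: [-0.5, -0.2, 0.3]
opening: 0.497
finger_force: 0.0
```

View pics/wrist3.png

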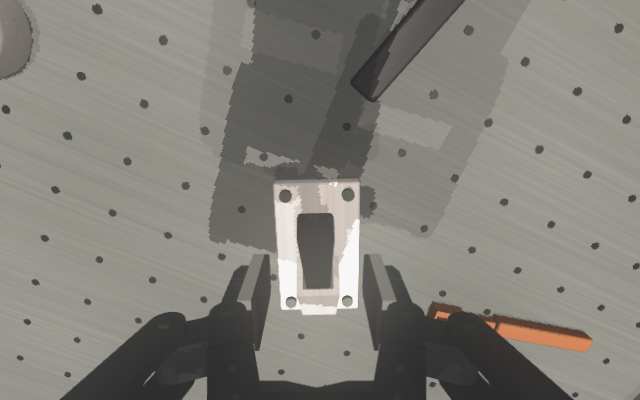

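The handle at columns 298–334 sits centred between the pads (265–367). Closing the gripper now.

```bash
python3 -m handwheel '[0,0,0,0,0,0,0,0,0,0,0,0,0,0,0,0,0,0,0,0,0,0,0,0,0,0,0,0,0,0]' 0 80
python3 -m handwheel '[0,0,0,0,0,0,0,0,0,0,0,0,0,0,0,0,0,0]'
```

```text
time: 3.52
eef_pos: [0.554, 0.1986, 0.1162]
tcp_rot: [-0.215, 0.977, -0.0, 0.0]
contact_force: [0.2, 0.0, 0.3]
opening: -0.005
finger_force: 0.0
time: 3.77
eef_pos: [0.5537, 0.1986, 0.1157]
tcp_rot: [-0.215, 0.977, -0.0, -0.0]
contact_force: [0.8, -0.3, 0.3]
opening: -0.003
finger_force: 0.0
```

The fingers shut on nothing, so I'll look.

```bash
python3 -c "
from h import *
from scipy.spatial.transform import Rotation as R
c3,im3,d3=load('wrist3')
s=ctrl.get_state(); c,im,d=snap('wrist','wrist4'); p=s['eef_pos'];M=R.from_quat(s['tcp_rot']).as_matrix()
print(p, proj(c,[p,p+M@[0,0,.019],p+M@[.011,0,0],p+M@[-.011,0,0]]))
print(d3[215:300:6,317], [dep(c3,317,v,d3[v,317]).round(3).tolist() for v in (218,235,250,270,285)])
snap('scene','scene4')
a=cv2.resize(cv2.imread('pics/scene4.png')[80:260,320:460],None,fx=3,fy=3)
b=cv2.resize(im[100:400,180:460],(504,540)); cv2.imwrite('pics/crop4.png',np.hstack([a,b])[:, :800] if 0 else np.hstack([a,cv2.resize(b,(370,540))]))
"
```

```text
[0.55368981 0.19862007 0.1157391 ] [[316.90874403 246.743589  ]
 [316.85408006 231.38886497]
 [316.91602258 227.35032582]
 [316.9016446  265.35934934]]
[0.15132451 0.14968687 0.14847113 0.14694332 0.14516069 0.14849618
 0.15569785 0.16585906 0.17398025 0.18451148 0.19597912 0.20881741
 0.22452809 0.21489099 0.2244112 ] [[0.529, 0.188, 0.139], [0.535, 0.19, 0.144], [0.543, 0.194, 0.14], [0.565, 0.204, 0.115], [0.59, 0.216, 0.088]]
```

View pics/crop4.png

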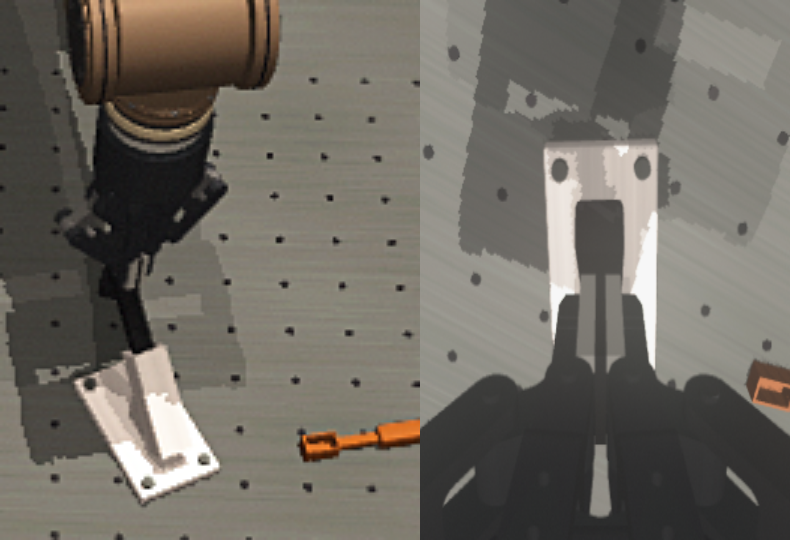

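```bash
python3 -c "
from h import *
from cloud import cloud
from scipy.spatial.transform import Rotation as R
s=ctrl.get_state(); p=s['eef_pos'];M=R.from_quat(s['tcp_rot']).as_matrix()
print(s['opening'],s['finger_force'],s['contact_force'])
for t in('wrist3','wrist4'):
  X,im=cloud(t); Y=(X-p)@M
  for col in ((258,376) if t=='wrist3' else (300,306,311,316,322,330)):
    print(t,col,[(v,Y[v,col].round(3).tolist()) for v in (245,252,258,270,290,310)])
X,im=cloud('scene4'); Y=(X-p)@M
m=(abs(Y[...,1])<.06)&(abs(Y[...,0])<.05)&(Y[...,2]<.05)&(Y[...,2]>-.06)
for lo in np.arange(-.06,.05,.01):
  k=m&(Y[...,2]>=lo)&(Y[...,2]<lo+.01); print(round(lo,2),k.sum(),Y[k].min(0).round(3) if k.any() else '',Y[k].max(0).round(3) if k.any() else '',im[k].mean(0).round() if k.any() else '')
"
```

```text
-0.002885330793768472 0.0 [-0.26732474  0.02363042  0.85517609]
wrist3 258 [(245, [-0.056, -0.052, 0.116]), (252, [-0.063, -0.052, 0.116]), (258, [0.011, -0.025, -0.029]), (270, [0.01, -0.024, -0.039]), (290, [0.01, -0.022, -0.052]), (310, [0.004, -0.021, -0.056])]
wrist3 376 [(245, [-0.056, 0.053, 0.115]), (252, [-0.063, 0.053, 0.115]), (258, [0.011, 0.025, -0.029]), (270, [0.011, 0.024, -0.039]), (290, [0.01, 0.022, -0.053]), (310, [0.006, 0.021, -0.059])]
wrist4 300 [(245, [0.013, -0.008, -0.024]), (252, [0.004, -0.008, -0.013]), (258, [-0.027, -0.011, 0.036]), (270, [0.006, -0.007, -0.034]), (290, [0.01, -0.006, -0.054]), (310, [0.011, -0.006, -0.066])]
wrist4 306 [(245, [0.014, -0.005, -0.026]), (252, [0.01, -0.005, -0.024]), (258, [0.01, -0.005, -0.029]), (270, [0.01, -0.004, -0.04]), (290, [0.009, -0.004, -0.053]), (310, [0.011, -0.004, -0.067])]
wrist4 311 [(245, [0.014, -0.003, -0.025]), (252, [0.009, -0.003, -0.023]), (258, [0.01, -0.003, -0.031]), (270, [0.011, -0.002, -0.042]), (290, [0.01, -0.002, -0.054]), (310, [0.006, -0.002, -0.06])]
wrist4 316 [(245, [0.014, -0.0, -
[... 602 characters left out ...]
. 63. 66.]
-0.05 33 [-0.014 -0.014 -0.05 ] [ 0.003  0.012 -0.04 ] [48. 52. 55.]
-0.04 35 [-0.014 -0.014 -0.04 ] [ 0.004  0.014 -0.031] [53. 56. 60.]
-0.03 14 [-0.013 -0.01  -0.03 ] [ 0.017  0.012 -0.021] [64. 69. 74.]
-0.02 17 [-0.005 -0.009 -0.02 ] [ 0.017 -0.    -0.01 ] [19. 19. 19.]
-0.01 46 [-0.014 -0.009 -0.01 ] [ 0.011  0.008 -0.   ] [18. 18. 19.]
0.0 58 [-0.025 -0.009  0.   ] [-0.001  0.009  0.01 ] [20. 20. 22.]
0.01 45 [-0.047 -0.011  0.01 ] [-0.01  0.01  0.02] [36. 38. 41.]
0.02 94 [-0.05  -0.013  0.02 ] [-0.02   0.015  0.03 ] [115. 124. 136.]
0.03 21 [-0.049 -0.013  0.03 ] [-0.025  0.011  0.038] [101. 109. 121.]
0.04 11 [-0.047 -0.014  0.041] [-0.031 -0.01   0.049] [ 97. 104. 116.]
```

Two views agree: the real fingertips end about 22 mm behind the reported TCP instead of 19 mm ahead of it. The reported TCP therefore lies about 41 mm too far forward, and the fingers closed above the handle. I'll open, go 41 mm lower and close again.

```bash
python3 -m handwheel '[0,0,0,0,0,0,0,0,0,0,0,0,0,0,0,0,0,0,0,0,0,0,0,0,0,0,0,0,0,0]' 0.5 80
python3 -m handwheel '[0,0,-0.055,0,0,0,0,0,-0.055,0,0,0,0,0,-0.055,0,0,0,0,0,-0.055,0,0,0,0,0,-0.053,0,0,0]'
python3 -m handwheel '[0,0,0,0,0,0,0,0,0,0,0,0]'
python3 -m handwheel '[0,0,0,0,0,0,0,0,0,0,0,0,0,0,0,0,0,0,0,0,0,0,0,0,0,0,0,0,0,0]' 0 80
python3 -m handwheel '[0,0,0,0,0,0,0,0,0]' ; python3 -m handwheel '[0,0,0,0,0,0,0,0,0,0,0,0,0,0,0,0,0,0]'
```

```text
time: 4.28
eef_pos: [0.5537, 0.1986, 0.1157]
tcp_rot: [-0.215, 0.977, 0.0, -0.0]
contact_force: [-0.3, 0.4, -0.7]
opening: 0.498
finger_force: 0.0
time: 4.7
eef_pos: [0.5531, 0.1985, 0.0732]
tcp_rot: [-0.215, 0.977, 0.0, -0.001]
contact_force: [-0.1, 1.1, -1.0]
opening: 0.497
finger_force: 0.0
time: 4.87
eef_pos: [0.553, 0.1985, 0.0736]
tcp_rot: [-0.215, 0.977, 0.0, -0.001]
contact_force: [0.3, 0.0, 0.5]
opening: 0.496
finger_force: 0.0
time: 5.28
eef_pos: [0.5541, 0.1989, 0.0756]
tcp_rot: [-0.215, 0.977, 0.0, 0.001]
contact_force: [-0.9, 1.3, 1.9]
opening: 0.175
finger_force: 78.1
time: 5.53
eef_pos: [0.5541, 0.1989, 0.0756]
tcp_rot: [-0.215, 0.977, 0.0, 0.001]
contact_force: [-2.2, 1.7, 4.7]
opening: 0.174
finger_force: 78.4schema error: expected a multiple of 6 numbers
```

```bash
python3 -m handwheel '[-0.021,-0.01,0.0235,0,0,0,-0.0427,-0.02,0.0471,0,0,0,-0.0427,-0.02,0.0471,0,0,0]'
python3 -m handwheel '[-0.0427,-0.02,0.0471,0,0,0,-0.0427,-0.02,0.0471,0,0,0,-0.0427,-0.02,0.0471,0,0,0,-0.0427,-0.02,0.0471,0,0,0,-0.0427,-0.02,0.0471,0,0,0]'
python3 -m handwheel '[-0.0427,-0.02,0.0471,0,0,0,-0.0427,-0.02,0.0471,0,0,0,-0.0427,-0.02,0.0471,0,0,0,0,0,0.1,0,0,0,0,0,0.1,0,0,0]'
```

```text
time: 5.78
eef_pos: [0.538, 0.1908, 0.0927]
tcp_rot: [-0.215, 0.977, -0.0, 0.001]
contact_force: [2.7, 2.3, -0.7]
opening: 0.177
finger_force: 77.8
time: 6.2
eef_pos: [0.5051, 0.1758, 0.1286]
tcp_rot: [-0.215, 0.977, -0.0, 0.0]
contact_force: [3.3, 2.3, 0.4]
opening: 0.17
finger_force: 77.7
time: 6.62
eef_pos: [0.4842, 0.1665, 0.1783]
tcp_rot: [-0.215, 0.977, 0.0, -0.002]
contact_force: [-0.5, 0.3, -1.3]
opening: 0.173
finger_force: 77.9
```

```bash
python3 -m handwheel '[-0.0043,-0.157,0.03,0,0,-0.0342,-0.0043,-0.157,0.03,0,0,-0.0342,-0.0043,-0.157,0.03,0,0,-0.0342,-0.0043,-0.157,0.03,0,0,-0.0342,-0.0043,-0.157,0.03,0,0,-0.0342]' >/dev/null
python3 -m handwheel '[-0.0043,-0.157,0.01,0,0,-0.0342,-0.0043,-0.157,0.01,0,0,-0.0342,-0.0043,-0.157,0.01,0,0,-0.0342,-0.0043,-0.157,0.01,0,0,-0.0342,-0.0043,-0.157,0.01,0,0,-0.0342]' >/dev/null
python3 -m handwheel '[-0.0043,-0.157,0.01,0,0,-0.0342,-0.0043,-0.157,0.01,0,0,-0.0342,-0.0043,-0.157,0.01,0,0,-0.0342,-0.0043,-0.157,0.01,0,0,-0.0342,-0.0043,-0.157,0.01,0,0,-0.0342]' >/dev/null
python3 -m handwheel '[0,0,0,0,0,0,0,0,0,0,0,0,0,0,0,0,0,0]'
python3 - <<'E'
from cloud import *
from scipy.spatial.transform import Rotation as R
c,im,d=snap('wrist','wrist5'); s=ctrl.get_state(); M=R.from_quat(s['tcp_rot']).as_matrix()
cs,ims,ds=snap('scene','scene5'); snap('top','top5'); print(M.round(3).tolist(),s['qpos'])
p=s['eef_pos']; M=M; tp=p-.041*M[:,2]; a=np.array([M[0,1],M[1,1]]); h=-M[:,0]
xs=(h+np.array([0,0,-1]))/2**.5; zs=(h+np.array([0,0,1]))/2**.5
tip=tp+.12*xs-.007*zs; print('tp',tp,'exp tip',tip, 'h',h)
print('wrist px',proj(c,[tp,tip]),'scene',proj(cs,[tp,tip]),'pot',proj(c,[[.5433,-.2142,.045]]),proj(cs,[[.5433,-.2142,.045]]))
a=cv2.resize(im[40:340,180:460],(400,429)); b=cv2.resize(ims[100:230,130:260],(400,400)); b=cv2.copyMakeBorder(b,0,29,0,0,0)
cv2.imwrite('pics/crop5.png',np.hstack([a,b]))
E
```

```text
time: 8.12
eef_pos: [0.476, -0.1854, 0.2159]
tcp_rot: [0.185, 0.983, 0.001, -0.001]
contact_force: [-0.2, 0.4, -0.5]
opening: 0.169
finger_force: 78.1
[[-0.932, 0.362, -0.002], [0.362, 0.932, 0.001], [0.002, 0.001, -1.0]] [-5.69742442e-01 -8.38007808e-02  1.96720080e+00  1.88709159e-04
  1.26011089e+00 -1.76992165e+00]
tp [ 0.47622645 -0.18519623  0.25697915] exp tip [ 0.55070263 -0.2141406   0.16702918] h [ 0.93208165 -0.36224356 -0.00184484]
wrist px [[316.05093446 293.14783028]
 [316.229981   314.60903683]] scene [[187.17529036 103.69444442]
 [176.58971873 157.08416837]] pot [[313.6101426  234.55190981]] [[188.93160194 186.42545215]]
```

View pics/crop5.png

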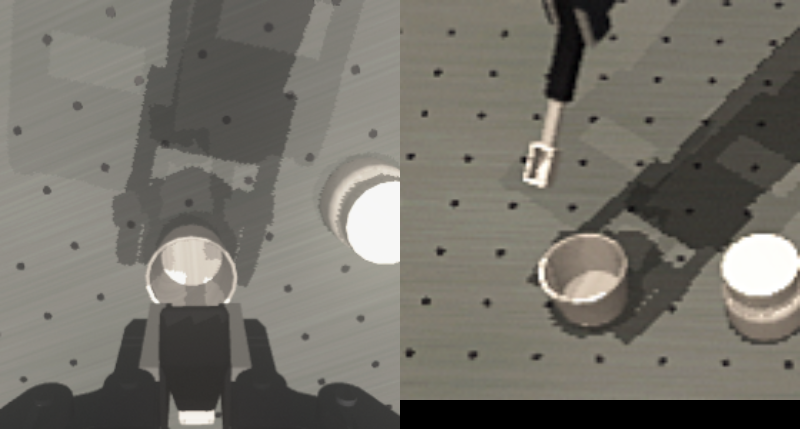

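The right crop shows the cup's open side facing forward and up, hanging above and short of the open pot. The front of the cup is at about scene (175,160). I'll measure the tip.

Run:
```python
from cloud import *
tp=np.array([.4762,-.1852,.257]);h=np.array([.932,-.3625,0]);l=np.array([.3625,.932,0])
for t in('scene5','top5'):
    X,im=cloud(t); m=(np.abs((X-tp)@l)<.03)&(X[...,2]>.12)&(X[...,2]<.27)&((X-tp)@h<.13)&((X-tp)@h>-.06)
    P=X[m]-tp; g=im[m].mean(-1); Y=np.c_[P@h,P@l,P[:,2]]
    w=Y[g>110]; k=Y[g<50]
    print(t,len(w),len(k))
    if len(w): print(' steel h,l,z min',w.min(0).round(4),'max',w.max(0).round(4),'lowest',w[w[:,2].argsort()[:4]].round(4).tolist())
    allp=Y[Y[:,0]>0.01]
    if len(allp)>5:
        mu=allp.mean(0);v=np.linalg.svd(allp-mu)[2][0];print(' axis',mu.round(4),v.round(3), np.degrees(np.arctan2(v[2],v[0])))
```

```text
scene5 160 304
 steel h,l,z min [ 0.007  -0.0196 -0.0908] max [0.0937 0.0129 0.008 ] lowest [[0.0815, -0.0058, -0.0908], [0.0837, -0.0015, -0.0896], [0.0803, -0.0061, -0.0888], [0.0787, -0.0067, -0.0874]]
 axis [ 0.0452  0.002  -0.0387] [ 0.66  -0.019 -0.751] -48.673013163428436
top5 83 71
 steel h,l,z min [ 0.0502 -0.0077 -0.0888] max [ 0.0939  0.0094 -0.0462] lowest [[0.0824, -0.0035, -0.0888], [0.0813, -0.001, -0.0886], [0.0857, -0.0048, -0.0882], [0.0845, -0.0019, -0.0865]]
 axis [ 0.058   0.0029 -0.0524] [-0.679  0.04   0.733] 132.79068085392566
```

The tip is where expected, at world (0.552, -0.215, 0.167), over the pot's centre. Dipping 149 mm.

```bash
python3 -m handwheel '[0,-0.005,-0.1,0,0,0,0,-0.005,-0.1,0,0,0,0,-0.005,-0.1,0,0,0,0,0,-0.1,0,0,0,0,0,-0.1,0,0,0]'
python3 -m handwheel '[0,0,-0.1,0,0,0,0,0,-0.1,0,0,0,0,0,-0.1,0,0,0,0,0,-0.1,0,0,0,0,0,-0.09,0,0,0]'
python3 -m handwheel '[0,0,0,0,0,0,0,0,0,0,0,0,0,0,0,0,0,0,0,0,0,0,0,0]'
python3 - <<'E'
from h import *
c,im,d=snap('scene','scene6'); snap('wrist','wrist6'); s=ctrl.get_state(); print(s['qpos'])
cv2.imwrite('pics/crop6.png',cv2.resize(im[110:230,130:270],(700,600),interpolation=cv2.INTER_CUBIC))
E
```

```text
time: 8.68
eef_pos: [0.4768, -0.1874, 0.1408]
tcp_rot: [0.184, 0.983, 0.0, -0.0]
contact_force: [0.1, 0.0, -0.5]
opening: 0.173
finger_force: 78.0
time: 9.1
eef_pos: [0.4766, -0.1873, 0.067]
tcp_rot: [0.184, 0.983, 0.0, -0.0]
contact_force: [0.2, -0.5, -1.6]
opening: 0.174
finger_force: 78.0
time: 9.43
eef_pos: [0.4778, -0.1887, 0.0693]
tcp_rot: [0.184, 0.983, -0.0, 0.001]
contact_force: [-0.2, -0.6, -0.0]
opening: 0.173
finger_force: 78.0
[-5.74084289e-01  9.78860365e-02  2.07652963e+00  3.80556294e-05
  9.64988940e-01 -1.77352162e+00]
```

View pics/crop6.png

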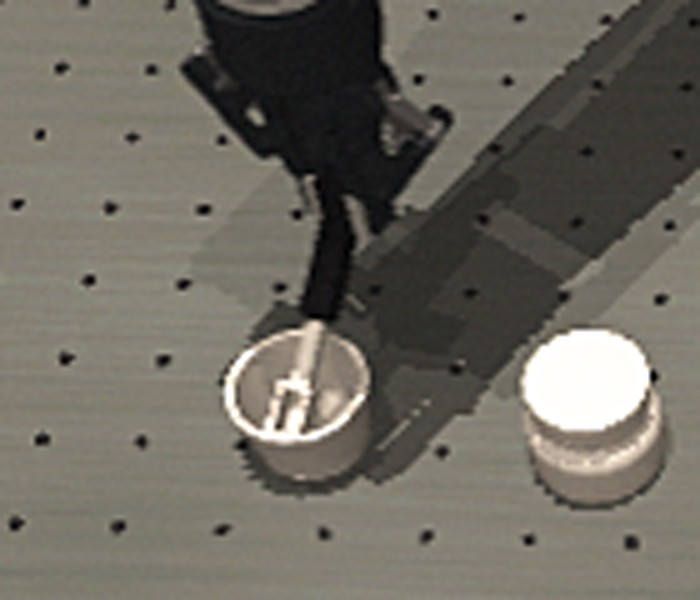

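The cup sits inside the pot, about 25 mm below the rim, with its front at crop (285,435). The pot hasn't moved. Now I'll lift straight up, then turn level.

```bash
python3 -m handwheel '[0,0,0.08,0,0,0,0,0,0.14,0,0,0,0,0,0.14,0,0,0,0,0,0.14,0,0,0,0,0,0.14,0,0,0]'
python3 -m handwheel '[0,0,0.14,0,0,0,0,0,0.14,0,0,0,0,0,0.14,0,0,0,0,0,0.14,0,0,0,0,0,0.14,0,0,0]'
python3 -m handwheel '[0.062,-0.024,0,-0.0181,-0.0466,0,0.062,-0.024,0,-0.0181,-0.0466,0,0.062,-0.024,0,-0.0181,-0.0466,0,0.062,-0.024,0,-0.0181,-0.0466,0,0.062,-0.024,0,-0.0181,-0.0466,0]'
python3 -m handwheel '[0.062,-0.024,0,-0.0181,-0.0466,0,0.062,-0.024,0,-0.0181,-0.0466,0,0.062,-0.024,0,-0.0181,-0.0466,0,0.062,-0.024,0,-0.0181,-0.0466,0,0.062,-0.024,0,-0.0181,-0.0466,0]'
python3 -m handwheel '[0,0,0,0,0,0,0,0,0,0,0,0,0,0,0,0,0,0,0,0,0,0,0,0]'
cat > lv.py <<'E'
import sys
from cloud import *
from scipy.spatial.transform import Rotation as R
tag=sys.argv[1]
s=ctrl.get_state(); M=R.from_quat(s['tcp_rot']).as_matrix(); p=s['eef_pos']; tp=p-.041*M[:,2]
l=np.array([M[0,1],M[1,1],0]);l/=np.linalg.norm(l);h=np.array([l[1],-l[0],0])
print('tp',tp.round(4),'toolz',M[:,2].round(3),'tooly',M[:,1].round(3),'q',s['qpos'].round(3))
for n in('scene','top'):
    t=n+tag; snap(n,t); X,im=cloud(t); P=X-tp; Y=np.stack([P@h,P@l,P[...,2]],-1)
    m=(abs(Y[...,1])<.014)&(abs(Y[...,2])<.06)&(Y[...,0]>.025)&(Y[...,0]<.14)
    for a,b,nm in((.025,.056,'handle'),(.06,.09,'shaft'),(.09,.125,'cup')):
        Q=Y[m&(Y[...,0]>a)&(Y[...,0]<b)]
        if len(Q): print(n,nm,len(Q),np.median(Q,0).round(4),Q.max(0).round(4),'slope deg',np.degrees(np.polyfit(Q[:,0],Q[:,2],1)[0]).round(1))
c,im,d=load('scene'+tag); u,v=proj(c,[tp+.06*h])[0].astype(int); cr=im[max(v-60,0):v+60,max(u-80,0):u+80]
c,i2,d=load('top'+tag); u,v=proj(c,[tp+.06*h])[0].astype(int); c2=i2[max(v-30,0):v+30,max(u-40,0):u+40]
cv2.imwrite(f'pics/lv{tag}.png',np.hstack([cv2.resize(cr,(400,300)),cv2.resize(c2,(400,300))]))
E
python3 lv.py 7
```

```text
time: 9.95
eef_pos: [0.477, -0.1885, 0.1664]
tcp_rot: [0.185, 0.983, -0.0, 0.001]
contact_force: [0.3, -0.2, -1.2]
opening: 0.172
finger_force: 78.0
time: 10.37
eef_pos: [0.4767, -0.1883, 0.2715]
tcp_rot: [0.185, 0.983, -0.0, 0.001]
contact_force: [0.6, 0.3, -1.2]
opening: 0.174
finger_force: 78.0
time: 10.78
eef_pos: [0.5238, -0.2066, 0.2711]
tcp_rot: [0.181, 0.963, -0.037, 0.195]
contact_force: [-0.2, 0.4, -1.3]
opening: 0.176
finger_force: 78.1
time: 11.2
eef_pos: [0.5701, -0.2245, 0.271]
tcp_rot: [0.17, 0.907, -0.071, 0.379]
contact_force: [0.2, 0.4, -0.9]
opening: 0.175
finger_force: 78.2
time: 11.53
eef_pos: [0.5703, -0.2247, 0.2707]
tcp_rot: [0.17, 0.908, -0.071, 0.377]
contact_force: [-0.4, -0.4, -0.4]
opening: 0.176
finger_force: 78.1
tp [ 0.5432 -0.2142  0.2996] toolz [ 0.66  -0.256 -0.706] tooly [0.363 0.932 0.   ] q [-0.619 -0.288  2.186  0.37   0.502 -2.075]
scene handle 151 [0.0406 0.006  0.0063] [0.0559 0.01   0.0098] slope deg 1.8
scene shaft 105 [0.072  0.0039 0.0022] [0.0888 0.0096 0.0085] slope deg -3.0
scene cup 204 [0.1099 0.003  0.0022] [0.125  0.011  0.0106] slope deg 0.2
top handle 121 [0.0401 0.0036 0.0067] [0.0558 0.0103 0.0107] slope deg 0.4
top shaft 58 [0.0748 0.0017 0.0022] [0.0893 0.0051 0.007 ] slope deg -1.6
top cup 118 [0.1079 0.0005 0.0017] [0.1233 0.0094 0.011 ] slope deg -1.3
```

View pics/lv7.png

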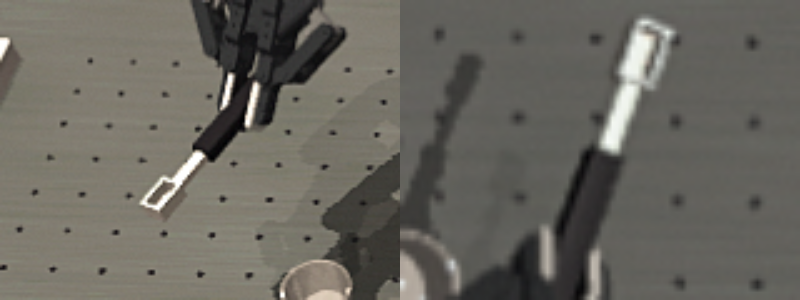

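The scoop is level to about 1°, with the cup's open side up, held still 0.30 m above the bench. The pot is upright. Handing in.

```bash
python3 -m handwheel '[0,0,0,0,0,0,0,0,0,0,0,0,0,0,0,0,0,0]'; python3 -c "
from plant import ctrl
print(ctrl.sign_off())"
```

```text
time: 11.88
eef_pos: [0.5699, -0.2244, 0.2691]
tcp_rot: [0.171, 0.908, -0.07, 0.376]
contact_force: [-0.3, 0.1, -0.8]
opening: 0.173
finger_force: 78.1
the job is handed in; nothing more can be done
None
```

Job handed in at 11.9 s: the small black scoop was drawn from its holder, dipped about 25 mm below the open pot's rim without shoving it, and is held still about 0.30 m up, level to about 1° with the cup open side up; the first grasp closed on nothing because the reported TCP was about 41 mm too far forward, and the second held.

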